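Nest the car templates on the hook

TASK

Put the car-outline templates away on the one hook: the blue large one already hangs there, so hang the yellow medium one in front of it and then the red small one in front of that, taking both from the slotted rack. Then push the hung templates back along the hook until all three lie snug against one another and the backboard, and let go; leave everything else where it is.

Things in the scene. Friction and masses are not known exactly. Their poses are not given: they have to be found in the camera images.
- large: Blue car-outline board, 10 mm thick (along its x), 200 mm long (y), 166 mm tall, about 160 g. From below: body 200 x 55 mm, cabin 120 x 35 mm, then a loop 62 mm wide (see its notch point). Origin: underside centre. Already hangs on the hook, 25 to 50 mm short of the backboard; slides along the rod when pushed.
- medium: Yellow car-outline board, 10 mm thick (along its x), 160 mm long (y), 151 mm tall, about 110 g. From below: body 160 x 45 mm, cabin 100 x 30 mm, then a loop 62 mm wide (see its notch point). Origin: underside centre. Stands upright in one of the rack's slots, loop up.
- small: Red car-outline board, 10 mm thick (along its x), 120 mm long (y), 138 mm tall, about 80 g. From below: body 120 x 38 mm, cabin 84 x 24 mm, then a loop 62 mm wide (see its notch point). Origin: underside centre. Stands upright in one of the rack's slots, loop up.
- stand: Fixed hook stand. Origin on the table under the front face of its upright backboard (70 mm wide, 16 mm thick, top at 235 mm); the hook points along its -x, towards the robot. Wooden foot 12 mm high, reaching 130 mm in front of that face and 70 mm to either side.
- hook_root (a point): On the rod's axis at the backboard's face; axes as the stand's. Steel rod of 10 mm diameter, 200 mm above the table, level for 150 mm along -x, then turned up. A hanging template's notch lies 5.3 mm above this axis; pushed home, the notches are at x = -5, -15 and -25 mm. Boards pushed high on the bar tip and spring back some mm; pushed beside the hole at rod height they stay flat.
- hook_tip (a point): Centre of the rounded end of the upturned tip: 165 mm out from hook_root and 12 mm above the rod's axis (end radius 5 mm).
- rack: Fixed plywood rack on the table, 260 x 130 mm; origin under its centre. Four slots along its y, at x = -90, -30, 30 and 90 mm, each 12 mm wide; slot floors 8 mm and fin tops 48 mm above the table. A board stands in each; which one where varies.
- large_notch (a point): Top of the hole in the large template's loop, mid-thickness, 138 mm above the underside; axes as the template's. The hole is 46 mm wide and 48 mm high below this point, its top an upside-down V of 20 degree slopes. Above this point is a solid grip bar 62 mm wide, 28 mm tall, 10 mm thick.
- medium_notch (a point): Top of the hole in the medium template's loop, mid-thickness, 123 mm above the underside; axes as the template's. The hole is 46 mm wide and 48 mm high below this point, its top an upside-down V of 20 degree slopes. Above this point is a solid grip bar 62 mm wide, 28 mm tall, 10 mm thick.
- small_notch (a point): Top of the hole in the small template's loop, mid-thickness, 110 mm above the underside; axes as the template's. The hole is 46 mm wide and 48 mm high below this point, its top an upside-down V of 20 degree slopes. Above this point is a solid grip bar 62 mm wide, 28 mm tall, 10 mm thick.
- steel_plate: Bystander: bare steel plate 10 x 120 x 100 mm (no loop) standing in a rack slot. Origin: underside centre.
- offcut: Bystander: brown wooden board 10 x 100 x 85 mm (no loop) standing in a rack slot. Origin: underside centre.
- glue: Bystander: glue bottle, 48 mm diameter, 130 mm tall, on the table. Origin: underside centre.
- axle: Bystander: two 48 mm black wheels on a 100 mm wooden stick, on the table. Origin: on the table under the stick's middle.
- scraper: Bystander: flat scraper with a wooden handle, 200 mm long, lying on the table. Origin: underside.
- model_car: Bystander: white model car 150 x 84 x 55 mm on the table. Origin: underside centre.
- pencil_cup: Bystander: empty blue cup, 70 mm diameter, 100 mm tall. Origin: underside centre.
Things that resemble listed ones, but are neither listed nor needed, are in the scene too. Leave any green look-alike of the stand alone.

How it is judged:
On the way, in this order (a step that is already met when the one before it is completed fails the run):
1. the medium template hangs on the hook in front of the large one, let go (y of medium_notch in the frame of hook_root between -0.008 and 0.008 m and z of medium_notch in the frame of hook_root between 0.001 and 0.01 m and x of medium_notch in the frame of hook_root between -0.165 and 0 m and x of medium_notch in the frame of large_notch below -0.007 m and linear speed of medium below 0.03 m/s and contact force between the fingers and medium below 0.1 N and y of large_notch in the frame of hook_root between -0.008 and 0.008 m and z of large_notch in the frame of hook_root between 0.001 and 0.01 m), for 0.2 s.
2. the small template hangs on the hook in front of the medium one, let go (y of small_notch in the frame of hook_root between -0.008 and 0.008 m and z of small_notch in the frame of hook_root between 0.001 and 0.01 m and x of small_notch in the frame of hook_root between -0.165 and 0 m and x of small_notch in the frame of large_notch below -0.007 m and horizontal distance between small_notch and medium_notch above 0.007 m and linear speed of small below 0.03 m/s and contact force between the fingers and small below 0.1 N and y of medium_notch in the frame of hook_root between -0.008 and 0.008 m and z of medium_notch in the frame of hook_root between 0.001 and 0.01 m and y of large_notch in the frame of hook_root between -0.008 and 0.008 m and z of large_notch in the frame of hook_root between 0.001 and 0.01 m), for 0.2 s.
At the end, for the whole second after the job is handed in: All three hang by their notches on the rod (within 8 mm sideways, 1 to 10 mm above its axis), upright within 0.15 rad, at rest, untouched by the fingers; notches out from the backboard: large under 12 mm, medium 10 to 24 mm, small 19 to 36 mm (y of large_notch in the frame of hook_root between -0.008 and 0.008 m and z of large_notch in the frame of hook_root between 0.001 and 0.01 m and x of large_notch in the frame of hook_root between -0.012 and 0 m and linear speed of each of large, medium, small below 0.03 m/s and contact force between the fingers and large below 0.1 N and angle between each of large, medium, small's own z axis and vertical below 0.15 rad and y of medium_notch in the frame of hook_root between -0.008 and 0.008 m and z of medium_notch in the frame of hook_root between 0.001 and 0.01 m and x of medium_notch in the frame of hook_root between -0.024 and -0.01 m and contact force between the fingers and medium below 0.1 N and y of small_notch in the frame of hook_root between -0.008 and 0.008 m and z of small_notch in the frame of hook_root between 0.001 and 0.01 m and x of small_notch in the frame of hook_root between -0.036 and -0.019 m and contact force between the fingers and small below 0.1 N).
It fails at once if something else in the rack is moved by more than 30 mm (distance of any of steel_plate, offcut from where it was at the start of the episode above 0.03 m).
It fails at once if something standing about on the table is moved by more than 30 mm (distance of any of glue, axle, scraper, model_car, pencil_cup from where it was at the start of the episode above 0.03 m).
It also fails if it takes over 69 s, if anything falls off the work surface, if the arm or the gripper's body presses on something with over 40 N, if the wrist force passes 120 N, or if a joint passes its speed limit or range.

ROBOT

A 7-joint arm with a two-finger parallel gripper is mounted at the origin on the work surface. World frame = base frame: x ahead of the robot, y to its left, z up, the work surface at z = 0. Lengths are in m, angles in rad, forces in N, time in s.
With the tool pointing down it reaches from about 0.4 to 0.85 m from the base axis. Payload 4.5 kg.
Tool frame: the origin (TCP) lies where the fingers leave the gripper's body, on its centre line; the fingertips stand 64 mm ahead of it and the grasp point (between the pads) lies 45 mm ahead of it; z points along the fingers, y is the direction in which the jaws open and shut (so a half turn about z gives the same grasp; the last joint's range is limited). The gripper opens to 88 mm and grips with 3 to 60 N. Pads are 18 mm wide; open, the fingers measure 123 mm over their backs; the gripper's body (75 mm by 187 mm) begins 45 mm behind the grasp point.
Start: joints at [1.37, 0.689, -0.195, 1.565, 0.157, 0.902, -0.215], TCP at [0.145, -0.608, 0.303] pointing down, gripper open.
Joint ranges: [-3.01, 3.01], [-0.46, 2.08], [-1.47, 1.51], [0.13, 2.56], [-1, 4.14], [0.04, 2.09], [-2.66, 2.66]. Speed limits (rad/s): [2.57, 2.57, 3.14, 3.14, 3.14, 3.14, 3.14].

INTERFACE

Orientations are given as a unit quaternion [x, y, z, w].
In Python, from plant import monitor, snapshot, workorder, finder gives the robot as it stands.
- The arm moves only by the tool carry_out, never from a script. Its argument "motion" is one flat list of numbers, 6 for each row, row after row: the shift along the tool's x, y, z in cm, then the turn, a rotation vector about the tool's x, y, z in rad. In form: [x, y, z, rx, ry, rz, x, y, z, rx, ry, rz, ...]. A call has 1 to 8 rows; each row shifts and turns the commanded pose from where the row before left it, along the tool's axes as they then stand; what a row does not reach is not made up. A row lasts 1/8 s, in which the tool goes at most 62.5 mm and 10.7 degrees, less where a joint would pass 70% of its speed; a pose out of reach is approached as far as the arm can. A call with a gripper value outside its range is refused whole. "hand" is the finger opening in cm, from 0 to 8.81, set as the call begins (left out, the last holds). The fingers move at their own pace and stop on an object; "grip_force" is the grip in N (left out, the last holds). Time passes only in rows, so rows that do not move let the fingers close. It gives the time, the measured TCP pose, the force and the opening at its end, in the units of the state.
- monitor.get_state(): the state, without advancing time (a new reading comes with each control period).
- snapshot(name): name is "side" or "top" or "wrist"; returns a dict with "frame" (420x560x3 uint8, red, green, blue), "range_z" (420x560 float32, m along the optical axis (not along the pixel's ray), 0 where there is no reading), "fx", "fy", "cx", "cy" (pixels), "D" ([k1, k2, p1, p2, k3] as OpenCV has them; the pictures are not rectified), "rvec" (rotation vector, rad) and "tvec" (3), from world to camera coordinates, as OpenCV has them; the wrist camera has in their place "hand_eye" (4x4, takes a point from camera to tool coordinates, whose origin is the TCP and whose axes are the flange's). Camera axes: x right, y down, z forward; pixel columns grow to the right and rows downward; lengths in m; the calibration is good to about 2 mm. A picture is of the moment at which its call begins: read the wrist's pose just before it.
- workorder.finish_job(): hands the job in, once; it reports no verdict.
Trained networks look in a picture, given as the dict that the camera call returned (one of the last four; its "shot" number tells which), for a name from the list of things; names that differ only in an ending like _2 or _b are one class to them, and where a whole thing is asked for, a point or a joint stands for the part that bears it (a point fixed in the world has none). Each returns a list of dicts, best first, with "p" (0 to 1); they miss things now and then, are a little off and sometimes report something else, mostly with a low value. They report only what shows in the picture. A call takes as long as a camera call. They do not tell look-alikes from the thing itself.
- finder.masks_of(picture, thing): "pixels" (420x560 bool, what is visible of it) and "extent" ([left, top, right, bottom] in pixels, round what is visible of it).
The state is a dict: "clock": time; "q": joint angles; "qd": joint speeds; "joint_torque": joint torques, N m; "tool_pos": TCP position; "eef_rot": TCP orientation; "contact_force": force on the tool from outside, world axes, zero at the start; "moment": the same for the moment, N m; "opening": opening from 0.0 (shut) to 1.0 (fully open).
Only numpy, scipy, OpenCV 4.12 (cv2) and the standard library are available. Lean on these libraries where they do the work, as an engineer would, in place of code of your own. Each camera call takes 0.05 s, during which the arm holds its last target. There are 200 camera calls.

## Working session

There is one attempt and no reset: what is moved stays moved. The work goes in short steps, Python scripts to look and compute and a tool call to move; the robot and the scene stay as the last step left them, time stands still between calls to the robot, and variables do not carry over. Pictures are saved under pics/ and viewed, about 8 in all and at most 12, crops included, and the job is handed in when it is done.

Besides the shell and the picture viewer there is one more tool, called after ">>>" as name(argument=value, ...) on one line, values as JSON. carry_out: Moves the arm, as the interface text tells. Its arguments: {"type":"object","properties":{"motion":{"type":"array"},"hand":{"type":"number"},"grip_force":{"type":"number"}},"required":["motion"]}

```bash
mkdir -p pics; ls; cat > h.py <<'E'
import numpy as np, cv2
from scipy.spatial.transform import Rotation as R
from plant import monitor, snapshot, workorder, finder
def cloud(s, st=None):
    h,w=s['range_z'].shape
    u,v=np.meshgrid(np.arange(w),np.arange(h))
    K=np.array([[s['fx'],0,s['cx']],[0,s['fy'],s['cy']],[0,0,1.]])
    p=cv2.undistortPoints(np.stack([u,v],-1).reshape(-1,1,2).astype(np.float64),K,np.array(s['D'],float)).reshape(h,w,2)
    z=s['range_z'].astype(float)
    P=np.dstack([p[...,0]*z,p[...,1]*z,z])
    if 'hand_eye' in s:
        T=np.array(s['hand_eye']);P=P@T[:3,:3].T+T[:3,3]
        P=P@R.from_quat(st['eef_rot']).as_matrix().T+np.array(st['tool_pos'])
    else:
        Rm=R.from_rotvec(np.array(s['rvec']).ravel()).as_matrix()
        P=(P-np.array(s['tvec']).ravel())@Rm
    P[z==0]=np.nan
    return P
E
python3 - <<'E'
from h import *
st=monitor.get_state();print(st)
ims=[]
for n in ['side','top']:
    s=snapshot(n);cv2.imwrite(f'pics/{n}0.png',s['frame'][...,::-1]);P=cloud(s);np.save(n+'0.npy',P)
    for t in ['large','medium','small','stand','rack','steel_plate','offcut']:
        for m in finder.masks_of(s,t)[:2]:
            q=P[m['pixels']];q=q[~np.isnan(q[:,0])]
            print(n,t,round(m['p'],2),m['extent'],np.round(np.percentile(q,[3,50,97],axis=0),3).tolist() if len(q) else '')
E
```

```text
pics
{'clock': 0.0, 'q': array([ 1.36980702,  0.69003753, -0.19451448,  1.56635817,  0.1572998 ,
        0.90248466, -0.21511585]), 'qd': array([-7.69162092e-04, -1.07771556e-03, -8.48179224e-04,  2.52917038e-03,
        1.20860910e-03,  2.66395436e-05,  1.69434010e-03]), 'joint_torque': array([-3.45301225e-05, -5.27556753e+01, -1.26720339e+00, -1.53424251e+01,
       -5.26776910e-02,  6.44115120e-03,  1.76034919e-04]), 'tool_pos': array([ 0.14523774, -0.60735326,  0.30187275]), 'eef_rot': array([ 9.93112579e-01,  1.17160181e-01, -1.75465230e-04, -9.31447251e-04]), 'contact_force': array([0.62369508, 0.12138637, 0.33265103]), 'moment': array([-0.0210965 ,  0.08398217, -0.02920697]), 'opening': 0.9999482118127325}
side large 0.75 [206.1, 174.5, 218.8, 276.1] [[0.577, 0.093, 0.013], [0.606, 0.183, 0.151], [0.651, 0.246, 0.235]]
side medium 0.65 [302.4, 94.7, 331.8, 165.4] [[0.509, -0.347, 0.011], [0.518, -0.256, 0.082], [0.532, -0.2, 0.161]]
side small 0.65 [262.9, 88.6, 285.5, 148.4] [[0.63, -0.344, 0.008], [0.636, -0.275, 0.075], [0.669, -0.231, 0.148]]
side stand 0.94 [344.4, 299.6,
[... 900 characters left out ...]
 stand 0.64 [216.1, 125.1, 279.2, 210.2] [[0.529, 0.081, 0.007], [0.605, 0.151, 0.013], [0.69, 0.219, 0.234]]
top rack 0.93 [380.3, 152.7, 440.0, 251.2] [[0.423, -0.338, 0.004], [0.525, -0.266, 0.009], [0.667, -0.212, 0.051]]
top rack 0.38 [379.4, 202.2, 439.2, 219.0] [[0.506, -0.344, 0.048], [0.514, -0.27, 0.084], [0.524, -0.208, 0.162]]
top steel_plate 0.73 [385.8, 181.3, 443.0, 195.3] [[0.566, -0.334, 0.036], [0.574, -0.274, 0.092], [0.585, -0.218, 0.111]]
top steel_plate 0.63 [220.8, 126.5, 282.4, 211.9] [[0.529, 0.081, 0.007], [0.606, 0.151, 0.013], [0.685, 0.219, 0.234]]
top offcut 0.82 [386.7, 232.1, 436.6, 238.7] [[0.448, -0.317, 0.031], [0.456, -0.264, 0.091], [0.465, -0.22, 0.097]]
```

```bash
python3 - <<'E'
import cv2,numpy as np
a=cv2.imread('pics/top0.png');b=cv2.imread('pics/side0.png')
a=cv2.resize(a[80:420,110:510],(680,578));cv2.imwrite('pics/topc.png',a)
b=cv2.resize(b[60:420,150:510],(590,590));cv2.imwrite('pics/sidec.png',b)
for n in ['top','side']:
    P=np.load(n+'0.npy');I=cv2.imread(f'pics/{n}0.png')
    hsv=cv2.cvtColor(I,cv2.COLOR_BGR2HSV)
    q=P.reshape(-1,3);h=hsv.reshape(-1,3)
    def rep(name,m):
        p=q[m]; 
        if len(p)<8: print(n,name,len(p));return
        c=np.median(p,0); u,s,v=np.linalg.svd(p[:,:2]-p[:,:2].mean(0),full_matrices=False)
        print(n,name,len(p),'med',c.round(4),'mean',p.mean(0).round(4),'min',p.min(0).round(3),'max',p.max(0).round(3),'yaw',np.degrees(np.arctan2(v[0,1],v[0,0])).round(1))
    x,y,z=q.T
    rack=(x>.4)&(x<.7)&(y<-.15)&(y>-.42)
    rep('medbar',rack&(z>.138)&(abs(x-.515)<.03)); rep('smallbar',rack&(z>.125)&(abs(x-.635)<.03))
    rep('medall',rack&(z>.055)&(abs(x-.515)<.025)&(h[:,1]>100));rep('smallall',rack&(z>.055)&(abs(x-.635)<.025)&(h[:,1]>100))
    st=(x>.45)&(x<.75)&(y>.05)&(y<.3)
    rep('standtop',st&(z>.2)&(z<.25));rep('foot',st&(z>.005)&(z<.018))
    blue=(h[:,0]>95)&(h[:,0]<130)&(h[:,1]>100)
    rep('blue',st&blue&(z>.03)); rep('bluebar',st&blue&(z>.212))
    rep('rod',st&~blue&(z>.19)&(z<.225)&(x<.62))
    rep('tallhigh',(z>.1)&(x>.2))
E
```

```text
top medbar 150 med [ 0.515  -0.2762  0.1583] mean [ 0.5154 -0.2771  0.1565] min [ 0.509 -0.311  0.139] max [ 0.524 -0.247  0.163] yaw -95.6
top smallbar 181 med [ 0.6335 -0.2925  0.1448] mean [ 0.6341 -0.2911  0.1422] min [ 0.627 -0.323  0.125] max [ 0.644 -0.259  0.151] yaw -94.3
top medall 429 med [ 0.5145 -0.2708  0.0897] mean [ 0.5151 -0.2721  0.1099] min [ 0.505 -0.354  0.055] max [ 0.527 -0.206  0.163] yaw 83.4
top smallall 444 med [ 0.6332 -0.289   0.1076] mean [ 0.6337 -0.2886  0.1047] min [ 0.625 -0.349  0.055] max [ 0.644 -0.236  0.151] yaw 84.0
top standtop 836 med [0.6301 0.153  0.222 ] mean [0.6237 0.1554 0.2197] min [0.498 0.12  0.2  ] max [0.685 0.201 0.237] yaw -166.2
top foot 1947 med [0.5869 0.1422 0.0113] mean [0.5925 0.1483 0.0112] min [0.452 0.051 0.005] max [0.748 0.299 0.018] yaw -124.1
top blue 201 med [0.6183 0.1508 0.1598] mean [0.6192 0.1503 0.1903] min [0.578 0.066 0.12 ] max [0.657 0.239 0.237] yaw 113.9
top bluebar 92 med [0.6174 0.1542 0.2328] mean [0.6174 0.154  0.2328] min [0.604 0.127 0.229] max [0.632 0.179 0.237] yaw 114.6
top rod 279 med [0.5699 0
[... 880 characters left out ...]
5   0.123 0.2  ] max [0.686 0.205 0.239] yaw -162.9
side foot 3294 med [0.5969 0.1636 0.0129] mean [0.5993 0.1605 0.0124] min [0.451 0.05  0.005] max [0.749 0.295 0.018] yaw -150.6
side blue 536 med [0.6029 0.1856 0.1578] mean [0.6007 0.194  0.1646] min [0.575 0.063 0.071] max [0.658 0.248 0.238] yaw 113.1
side bluebar 137 med [0.6126 0.1669 0.2332] mean [0.6144 0.1643 0.2308] min [0.602 0.126 0.212] max [0.633 0.186 0.238] yaw 114.2
side rod 324 med [0.5584 0.1416 0.2047] mean [0.5587 0.1431 0.205 ] min [0.5   0.123 0.19 ] max [0.615 0.186 0.225] yaw -162.1
side tallhigh 30303 med [0.7099 0.4474 0.1509] mean [0.8225 0.2494 0.1668] min [ 0.2   -0.693  0.1  ] max [1.264 0.652 0.357] yaw 129.7
```

View pics/topc.png

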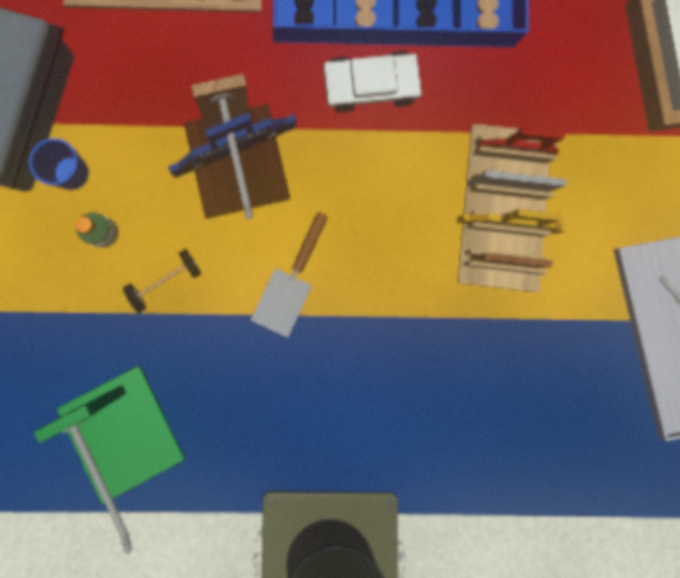

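View pics/sidec.png

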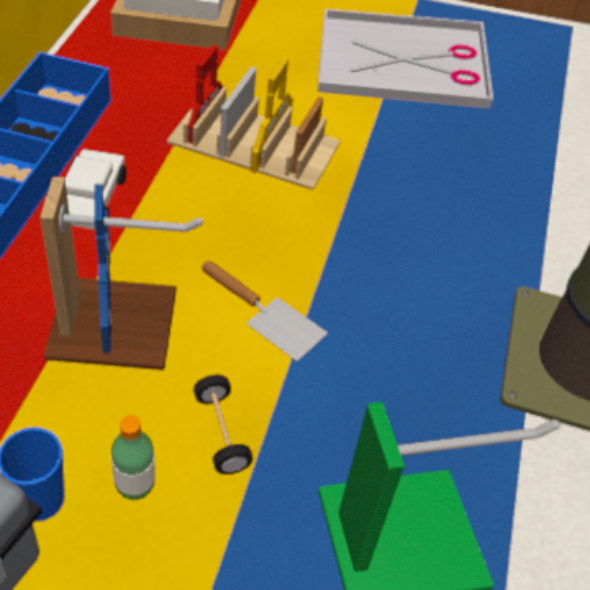

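The top view shows the wooden stand at about (235,140), with the rod running to (250,215) and the rack at (510,200): red at the far end, then steel, yellow and offcut. The green stand at lower left is the look-alike. Next I'll fit the stand's frame.

```bash
cat >> h.py <<'E'
def sel_rod(q,hsv,x0=.45):
    x,y,z=q.T
    return (x>.47)&(x<.66)&(y>.08)&(y<.22)&(z>.190)&(z<.2105)&(hsv[:,1]<70)
def line(p):
    vx,vy,x0,y0=cv2.fitLine(p[:,:2].astype(np.float32),cv2.DIST_HUBER,0,.001,.001).ravel()
    if vx<0: vx,vy=-vx,-vy
    return np.array([x0,y0]),np.array([vx,vy]),np.degrees(np.arctan2(vy,vx))
def deltas(pos,yaw_y):
    """tool pointing down; tool-y at yaw_y (deg, mod 180): shift (cm) in present tool axes, and turn about tool z"""
    st=monitor.get_state();M=R.from_quat(st['eef_rot']).as_matrix()
    cur=np.degrees(np.arctan2(M[1,1],M[0,1]));d=(yaw_y-cur+90)%180-90
    print('now',np.round(st['tool_pos'],4),'yawy',round(cur,2),'tilt z',M[:,2].round(4),'F',np.round(st['contact_force'],1),'op',round(st['opening'],3),'t',st['clock'],'q',np.round(st['q'],2))
    w=np.array(pos)-st['tool_pos']
    a=np.radians(cur+d);yv=np.array([np.cos(a),np.sin(a),0]);zv=np.array([0,0,-1.]);xv=np.cross(yv,zv)
    print('world d cm',(w*100).round(2),'shift now-axes cm',(M.T@w*100).round(2),'turn rz',round(-np.radians(d),4),'shift after turn',(np.array([xv@w,yv@w,zv@w])*100).round(2))
E
python3 - <<'E'
from h import *
for n in ['top','side']:
    P=np.load(n+'0.npy');I=cv2.imread(f'pics/{n}0.png');hsv=cv2.cvtColor(I,cv2.COLOR_BGR2HSV).reshape(-1,3);q=P.reshape(-1,3);x,y,z=q.T
    m=sel_rod(q,hsv);p=q[m];c,v,a=line(p);t=(p[:,:2]-c)@v
    print(n,'rod',len(p),c,a,'t',t.min(),t.max(),'z',np.percentile(p[:,2],[5,50,95]))
    m=(x>.47)&(x<.56)&(y>.08)&(y<.22)&(z>.2135);p=q[m];print('tip',len(p),p.mean(0),p.min(0),p.max(0))
    m=(x>.6)&(x<.74)&(y>.08)&(y<.28)&(z>.228)&(hsv[:,0]<30);p=q[m];r=cv2.minAreaRect(p[:,:2].astype(np.float32)*1000);print('board top',len(p),p.mean(0),r)
    m=(x>.48)&(x<.74)&(y>.05)&(y<.28)&(z>.007)&(z<.017)&(hsv[:,0]<25)&(hsv[:,2]<140);p=q[m];r=cv2.minAreaRect(p[:,:2].astype(np.float32)*1000);print('foot',len(p),r,p.mean(0))
deltas([.516,-.275,.35],-6.5)
E
```

```text
top rod 288 [0.5859634  0.14613938] 14.601475 t -0.07759546381330254 0.07888384428913583 z [0.19912512 0.20357211 0.20753653]
tip 15 [0.50309569 0.12367656 0.2152429 ] [0.49830357 0.12041312 0.21351633] [0.50945717 0.12708827 0.21839032]
board top 239 [0.66864264 0.16682923 0.23363339] ((669.4705810546875, 166.73875427246094), (17.459728240966797, 69.50077056884766), 14.574286460876465)
foot 1741 ((612.895263671875, 152.3466796875), (159.17373657226562, 139.4425048828125), 14.160374641418457) [0.59410426 0.14697709 0.01150164]
side rod 350 [0.6009951  0.15291403] 14.34277 t -0.09578955175341725 0.06425131693435276 z [0.19938283 0.20424199 0.20777783]
tip 18 [0.50460117 0.12701502 0.21536167] [0.49960406 0.12339581 0.21352119] [0.50955835 0.13196578 0.21851182]
board top 251 [0.66960725 0.17146202 0.23501546] ((671.2443237304688, 167.74607849121094), (17.235450744628906, 73.37504577636719), 13.225367546081543)
foot 2869 ((614.7738647460938, 155.43804931640625), (158.77816772460938, 141.52430725097656), 14.280802726745605) [0.60327961 0.16186333 0.01293817]
now [ 0.1454 -0.6079  0.3028] yawy -76.54 tilt z [ 0.e+00 -1.e-04 -1.e+00] F [-0.2  1.2 -0.5] op 1.001 t 0.8 q [ 1.37  0.69 -0.19  1.57  0.16  0.9  -0.22]
world d cm [37.06 33.29  4.72] shift now-axes cm [ 43.78 -23.75  -4.73] turn rz -1.2225 shift after turn [37.27 33.05 -4.72]
```

>>> carry_out(motion=[0,0,-0.8,0,0,-0.153,0,0,-0.8,0,0,-0.153,0,0,-0.8,0,0,-0.153,0,0,-0.8,0,0,-0.153,0,0,-0.8,0,0,-0.153,0,0,-0.8,0,0,-0.153,0,0,0,0,0,-0.153,0,0,0,0,0,-0.151], hand=5)

```text
clock: 1.8
tool_pos: [0.1453, -0.6079, 0.3509]
eef_rot: [0.745, 0.667, -0.0, 0.0]
contact_force: [0.3, 0.2, 0.6]
opening: 0.568
```

>>> carry_out(motion=[4.1,4.1,0,0,0,0,4.1,4.1,0,0,0,0,4.1,4.1,0,0,0,0,4.1,4.1,0,0,0,0,4.1,4.1,0,0,0,0,4.1,4.1,0,0,0,0,4.1,4.1,0,0,0,0,4.1,4,0,0,0,0])

```text
clock: 2.8
tool_pos: [0.5089, -0.3181, 0.3509]
eef_rot: [0.746, 0.666, -0.0, 0.0]
contact_force: [-0.3, 0.5, 0.0]
opening: 0.565
```

```bash
python3 - <<'E'
from h import *
deltas([.516,-.278,.35],-6.5)
st=monitor.get_state();s=snapshot('wrist');P=cloud(s,st);print(np.round(s['hand_eye'],3))
cv2.imwrite('pics/w1.png',s['frame'][...,::-1]);np.save('w1.npy',P)
q=P.reshape(-1,3);x,y,z=q.T
for t in ['medium','small']:
    for m in finder.masks_of(s,t)[:1]:
        p=P[m['pixels']];p=p[~np.isnan(p[:,0])];top=np.percentile(p[:,2],99);b=p[p[:,2]>top-.006]
        print(t,m['p'],m['extent'],'top',top,len(b),b.mean(0),cv2.minAreaRect(b[:,:2].astype(np.float32)*1000))
E
```

```text
now [ 0.5089 -0.3181  0.3509] yawy -6.55 tilt z [ 2.e-04 -6.e-04 -1.e+00] F [-0.3  0.5  0. ] op 0.565 t 2.8 q [ 0.78  0.64 -0.53  1.57  0.36  1.03  0.03]
world d cm [ 0.71  4.01 -0.09] shift now-axes cm [4.06 0.24 0.08] turn rz -0.0009 shift after turn [4.06 0.25 0.09]
[[-0.001 -0.966 -0.26   0.065]
 [ 1.    -0.002  0.     0.002]
 [-0.001 -0.26   0.966 -0.082]
 [ 0.     0.     0.     1.   ]]
medium 0.69 [278.5, 69.5, 295.9, 206.1] top 0.1605738514611612 856 [ 0.51948901 -0.27903476  0.15907858] ((519.1854248046875, -279.9226379394531), (61.02301788330078, 9.952330589294434), 83.81945037841797)
small 0.68 [382.1, 89.5, 433.5, 192.8] top 0.14750115776717151 877 [ 0.6379321  -0.29105445  0.14588508] ((638.59619140625, -291.8212890625), (60.602691650390625, 11.108511924743652), 84.32804870605469)
```

View pics/w1.png

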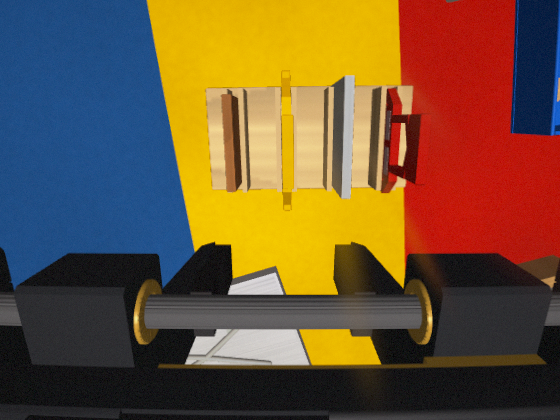

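The wrist view shows the yellow bar edge-on at (287,140), the steel plate at (345,135) and red at (410,135). The three views agree to within 3 mm. Next I'll grasp the medium template.

>>> carry_out(motion=[2,0.25,0,0,0,0,2,0.25,0,0,0,0,0,0,4.3,0,0,0,0,0,4,0,0,0,0,0,4,0,0,0,0,0,2,0,0,0,0,0,1,0,0,0,0,0,0,0,0,0])

```text
clock: 3.95
tool_pos: [0.517, -0.2797, 0.1978]
eef_rot: [0.746, 0.666, -0.0, -0.0]
contact_force: [-0.4, -0.4, 0.6]
opening: 0.569
```

>>> carry_out(motion=[0,0,0,0,0,0,0,0,0,0,0,0,0,0,0,0,0,0,0,0,0,0,0,0,0,0,0,0,0,0,0,0,0,0,0,0], hand=0, grip_force=25)

```text
clock: 4.7
tool_pos: [0.5173, -0.2801, 0.1979]
eef_rot: [0.746, 0.666, 0.0, 0.0]
contact_force: [-0.4, -0.3, 1.9]
opening: 0.107
```

>>> carry_out(motion=[0,0,-1,0,0,0,0,0,-2,0,0,0,0,0,-3,0,0,0,0,0,-4,0,0,0,0,0,-4,0,0,0,0,0,-3,0,0,0,0,0,0,0,0,0])

```text
clock: 5.58
tool_pos: [0.518, -0.28, 0.3701]
eef_rot: [0.746, 0.666, 0.001, 0.002]
contact_force: [0.5, -0.6, -1.7]
opening: 0.108
```

```bash
python3 - <<'E'
from h import *
deltas([.516,-.278,.35],14.4)
st=monitor.get_state();s=snapshot('wrist');P=cloud(s,st);cv2.imwrite('pics/w2.png',s['frame'][...,::-1])
T=np.array(s['hand_eye'])
M=R.from_quat(st['eef_rot']).as_matrix();L=(P-st['tool_pos'])@M  # tool coords
for m in finder.masks_of(s,'medium')[:1]:
    p=L[m['pixels']];p=p[~np.isnan(p[:,0])];print(m['p'],m['extent'],len(p),np.percentile(p,[2,50,98],axis=0).round(4))
E
```

```text
now [ 0.518  -0.28    0.3701] yawy -6.54 tilt z [ 0.0045 -0.0019 -1.    ] F [ 0.5 -0.6 -1.7] op 0.108 t 5.575 q [ 0.73  0.6  -0.55  1.58  0.35  1.05 -0.02]
world d cm [-0.2   0.2  -2.01] shift now-axes cm [ 0.18 -0.23  2.01] turn rz -0.3654 shift after turn [ 0.24 -0.14  2.01]
0.84 [271.1, 95.7, 291.5, 343.5] 4357 [[-0.028  -0.0031  0.0378]
 [ 0.0276  0.0016  0.0396]
 [ 0.0761  0.0064  0.1451]]
```

View pics/w2.png

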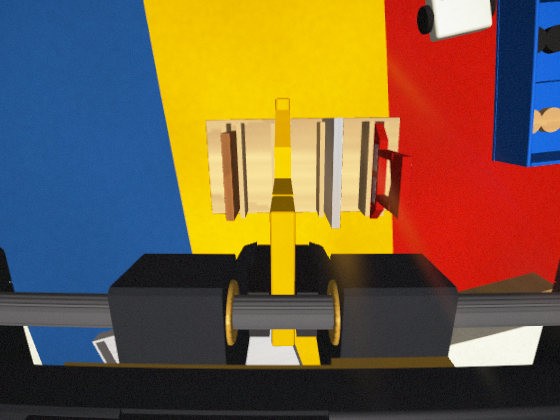

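Yellow is held squarely at the bar, from (283,200) down to (283,340). The pads sit about 21 mm above the notch, so the fingertips clear the rod. Next I'll carry it to just in front of the hook tip.

>>> carry_out(motion=[0,0,0,0,0,-0.09,0,0,0,0,0,-0.09,0,0,0,0,0,-0.09,0,0,0,0,0,-0.095,2,0.2,0,0,0,0,4,0.4,0,0,0,0,5,0.4,0,0,0,0,5,0.5,0,0,0,0])

```text
clock: 6.68
tool_pos: [0.4904, -0.1184, 0.3669]
eef_rot: [0.613, 0.79, -0.0, -0.001]
contact_force: [0.4, 1.1, -1.5]
opening: 0.112
```

>>> carry_out(motion=[5,0.5,0,0,0,0,5,0.5,0,0,0,0,5,0.4,0,0,0,0,4,0.3,0,0,0,0,3,0.2,0,0,0,0,1.6,0.2,0,0,0,0,0,0,3,0,0,0,0,0,3,0,0,0])

```text
clock: 7.68
tool_pos: [0.4532, 0.1124, 0.3068]
eef_rot: [0.614, 0.79, -0.0, 0.0]
contact_force: [1.1, -0.4, -1.5]
opening: 0.113
```

```bash
python3 - <<'E'
from h import *
deltas([.4543,.1130,.2925],14.4)
st=monitor.get_state();s=snapshot('wrist');P=cloud(s,st);cv2.imwrite('pics/w3.png',s['frame'][...,::-1])
hsv=cv2.cvtColor(s['frame'],cv2.COLOR_RGB2HSV).reshape(-1,3);q=P.reshape(-1,3);x,y,z=q.T
p=q[sel_rod(q,hsv)]
if len(p)>20:print('rod',len(p),line(p),p.min(0),p.max(0),np.median(p[:,2]))
m=(z>.213)&(z<.222)&(x>.47)&(x<.54)&(y>.08)&(y<.2);print('tip',m.sum(),q[m].mean(0))
m=(x>.6)&(x<.74)&(y>.08)&(y<.28)&(z>.228)&(hsv[:,0]<30);p=q[m]
if len(p)>20:print('board top',len(p),p.mean(0),cv2.minAreaRect(p[:,:2].astype(np.float32)*1000))
m=(hsv[:,0]>95)&(hsv[:,0]<130)&(hsv[:,1]>100)&(z>.22)&(x>.56)&(x<.68)&(y>.08)&(y<.28);p=q[m]
if len(p)>20:print('bluebar',len(p),p.mean(0),cv2.minAreaRect(p[:,:2].astype(np.float32)*1000))
E
```

```text
now [0.4532 0.1124 0.3068] yawy 14.31 tilt z [ 1.e-04 -6.e-04 -1.e+00] F [ 1.1 -0.4 -1.5] op 0.113 t 7.675 q [ 0.06  0.54 -0.62  2.01  0.46  0.74 -0.59]
world d cm [ 0.11  0.06 -1.43] shift now-axes cm [0.04 0.12 1.43] turn rz -0.0016 shift after turn [0.04 0.12 1.43]
rod 2629 (array([0.55869204, 0.13964488], dtype=float32), array([0.9704666 , 0.24123539], dtype=float32), np.float32(13.959465)) [0.50515529 0.12388928 0.19017183] [0.61984687 0.18391765 0.210485  ] 0.20452132602960435
tip 257 [0.50501043 0.12540046 0.21543153]
```

View pics/w3.png

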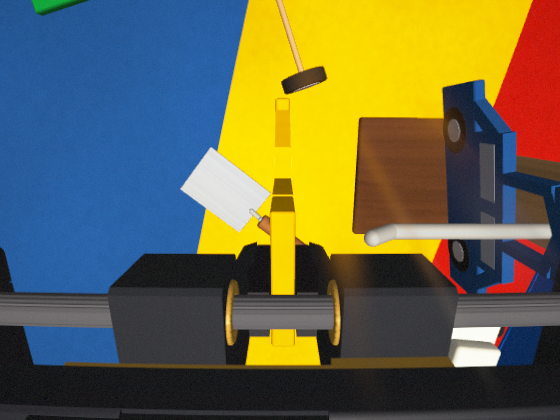

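The wrist view shows the hook tip at (375,238) and the rod running right to the blue board at about (480,230). The yellow board is in front of the tip and clear. The rod line agrees with my estimate to within 1 mm. Next I'll thread the loop on and lower it.

>>> carry_out(motion=[0,0,1.4,0,0,0,0,1.5,0,0,0,0,0,2,0,0,0,0,0,2,0,0,0,0,0,2,0,0,0,0,0,2,0,0,0,0,0,2,0,0,0,0,0,0,0,0,0,0])

```text
clock: 8.72
tool_pos: [0.5661, 0.1412, 0.2938]
eef_rot: [0.614, 0.79, 0.001, 0.0]
contact_force: [-1.6, -0.7, -0.8]
opening: 0.109
```

>>> carry_out(motion=[0,0,1,0,0,0,0,0,0.7,0,0,0,0,0,0.2,0,0,0,0,0,0,0,0,0])

```text
clock: 9.22
tool_pos: [0.5648, 0.141, 0.2745]
eef_rot: [0.613, 0.79, -0.0, -0.0]
contact_force: [0.7, 0.2, -2.1]
opening: 0.111
```

```bash
python3 - <<'E'
from h import *
u=np.array([.9686,.2487]);p=np.array([.6625,.1665])-.10*u
deltas([p[0],p[1],.2053+.0665],14.4)
s=snapshot('side');cv2.imwrite('pics/s4.png',cv2.resize(s['frame'][130:300,150:350,::-1],(800,680))[:600])
E
```

```text
now [0.5648 0.141  0.2745] yawy 14.39 tilt z [-4.e-04 -2.e-04 -1.e+00] F [ 0.7  0.2 -2.1] op 0.111 t 9.225 q [ 0.01  0.72 -0.58  1.72  0.5   0.86 -0.54]
world d cm [ 0.09  0.06 -0.27] shift now-axes cm [0.04 0.1  0.27] turn rz -0.0002 shift after turn [0.04 0.1  0.27]
```

View pics/s4.png

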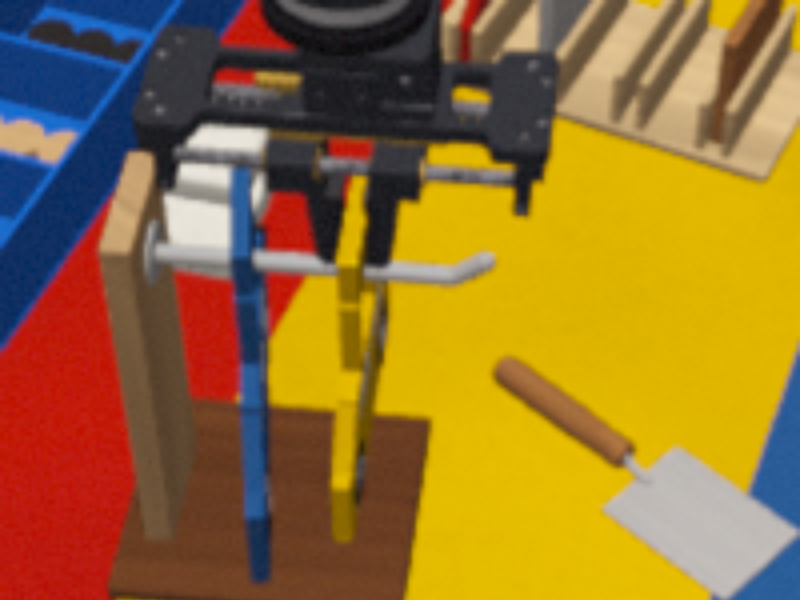

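The yellow loop encircles the rod at (350,265), clear of blue at (245,265). Now lower the last 2.5 mm, open, and lift off.

>>> carry_out(motion=[0,0,0.1,0,0,0,0,0,0.1,0,0,0,0,0,0.05,0,0,0,0,0,0,0,0,0])

```text
clock: 9.78
tool_pos: [0.5651, 0.1411, 0.2725]
eef_rot: [0.613, 0.79, 0.0, 0.0]
contact_force: [-1.3, -0.7, 1.0]
opening: 0.11
```

>>> carry_out(motion=[0,0,0,0,0,0,0,0,0,0,0,0,0,0,0,0,0,0,0,0,0,0,0,0,0,0,0,0,0,0,0,0,0,0,0,0], hand=2.6)

```text
clock: 10.52
tool_pos: [0.565, 0.1411, 0.2722]
eef_rot: [0.613, 0.79, -0.0, 0.0]
contact_force: [0.6, 0.6, 0.0]
opening: 0.298
```

>>> carry_out(motion=[0,0,-1,0,0,0,0,0,-2,0,0,0,0,0,-3,0,0,0,0,0,-3,0,0,0,0,0,0,0,0,0])

```text
clock: 11.15
tool_pos: [0.566, 0.142, 0.365]
eef_rot: [0.613, 0.79, 0.002, 0.001]
contact_force: [0.0, 0.3, -0.5]
opening: 0.295
```

```bash
cat >> h.py <<'E'
U=np.array([.9686,.2487]);ROOT=np.array([.6625,.1665])
def bars(s,st=None):
    P=cloud(s,st);q=P.reshape(-1,3);hsv=cv2.cvtColor(s['frame'],cv2.COLOR_RGB2HSV).reshape(-1,3);x,y,z=q.T
    d=q[:,:2]-ROOT;a=d@U;b=d@np.array([-U[1],U[0]])
    for n,lo,hi in [('blue',95,130),('yellow',20,35),('red',172,181)]:
        m=(hsv[:,0]>=lo)&(hsv[:,0]<=hi)&(hsv[:,1]>110)&(a>-.2)&(a<.02)&(abs(b)<.06)&(z>.214)&(z<.245)
        if m.sum()<15: print(n,'few',m.sum());continue
        ff=line(np.c_[b[m],a[m]]);print(n,m.sum(),'hookx mean/5/95',np.round([a[m].mean(),*np.percentile(a[m],[5,95])],4),'y',np.percentile(b[m],[2,98]).round(4),'ztop',np.percentile(z[m],98).round(4),'yaw',ff[2].round(1))
E
python3 - <<'E'
from h import *
deltas([*(ROOT-.10*U),.35],104.4)
st=monitor.get_state();bars(snapshot('wrist'),st);bars(snapshot('top'));bars(snapshot('side'))
E
```

```text
now [0.566 0.142 0.365] yawy 14.37 tilt z [ 0.0053  0.0021 -1.    ] F [ 0.   0.3 -0.5] op 0.295 t 11.15 q [ 0.04  0.62 -0.64  1.61  0.41  1.05 -0.46]
world d cm [-0.03 -0.03 -1.5 ] shift now-axes cm [-0.03 -0.05  1.5 ] turn rz 1.5703 shift after turn [-0.04  0.02  1.5 ]
blue 1223 hookx mean/5/95 [-0.0454 -0.0524 -0.0387] y [-0.0272  0.0288] ztop 0.2349 yaw -9.8
yellow 1253 hookx mean/5/95 [-0.0997 -0.1041 -0.0952] y [-0.0288  0.0313] ztop 0.2355 yaw 0.2
red few 7
blue few 0
yellow few 0
red few 0
blue 128 hookx mean/5/95 [-0.047  -0.0533 -0.0397] y [-0.0249  0.0305] ztop 0.2367 yaw -10.3
yellow 184 hookx mean/5/95 [-0.101  -0.1049 -0.096 ] y [-0.026  0.034] ztop 0.2371 yaw 1.3
red few 0
```

Yellow hangs at hook x about -0.100, centred and straight. To make room, I'll push it and blue part-way back with the fingers straddling the rod.

>>> carry_out(motion=[0,0,0,0,0,0.175,0,0,0,0,0,0.175,0,0,0,0,0,0.175,0,0,0,0,0,0.175,0,0,0,0,0,0.175,0,0,0,0,0,0.175,0,0,0,0,0,0.175,0,0,0,0,0,0.175], hand=4.6)

```text
clock: 12.3
tool_pos: [0.5645, 0.1408, 0.3609]
eef_rot: [0.978, 0.207, -0.001, 0.0]
contact_force: [-0.4, 0.6, 0.1]
opening: 0.522
```

>>> carry_out(motion=[0,0,0,0,0,0.17,-3.2,0,0,0,0,0,0,0,0,0,0,0])

```text
clock: 12.68
tool_pos: [0.5318, 0.1324, 0.3611]
eef_rot: [0.992, 0.126, -0.002, 0.001]
contact_force: [0.6, -0.1, 0.8]
opening: 0.521
```

```bash
python3 - <<'E'
from h import *
deltas([*(ROOT-.132*U),.254],104.4)
E
```

```text
now [0.5318 0.1324 0.3611] yawy -75.54 tilt z [-0.0042 -0.002  -1.    ] F [ 0.6 -0.1  0.8] op 0.521 t 12.675 q [-0.2   0.52 -0.2   1.72  0.12  0.92 -1.77]
world d cm [  0.29   0.12 -10.71] shift now-axes cm [ 0.36 -0.06 10.71] turn rz 0.0011 shift after turn [ 0.31 -0.05 10.71]
```

>>> carry_out(motion=[0,0,3.7,0,0,0,0,0,4,0,0,0,0,0,3,0,0,0,1,0,0,0,0,0,1,0,0,0,0,0,1,0,0,0,0,0,1,0,0,0,0,0,1,0,0,0,0,0])

```text
clock: 13.68
tool_pos: [0.5831, 0.1456, 0.2558]
eef_rot: [0.992, 0.126, 0.0, 0.0]
contact_force: [-2.4, -1.1, 0.7]
opening: 0.519
```

>>> carry_out(motion=[1,0,0,0,0,0,1,0,0,0,0,0,1,0,0,0,0,0,0.8,0,0,0,0,0,0,0,0,0,0,0])

```text
clock: 14.3
tool_pos: [0.6205, 0.1553, 0.2551]
eef_rot: [0.992, 0.125, 0.001, -0.0]
contact_force: [0.3, -0.6, -0.2]
opening: 0.517
```

>>> carry_out(motion=[-1.5,0,0,0,0,0,-3,0,0,0,0,0,0,0,-5,0,0,0,0,0,-5,0,0,0,0,0,-2,0,0,0,0,0,0,0,0,0])

```text
clock: 15.05
tool_pos: [0.5767, 0.1445, 0.377]
eef_rot: [0.992, 0.126, 0.003, -0.001]
contact_force: [0.4, -0.3, -0.7]
opening: 0.523
```

```bash
python3 - <<'E'
from h import *
deltas([.6380,-.2915,.37],-6.2)
st=monitor.get_state();bars(snapshot('wrist'),st);bars(snapshot('side'))
E
```

```text
now [0.5767 0.1445 0.377 ] yawy -75.56 tilt z [ 0.005   0.0019 -1.    ] F [ 0.4 -0.3 -0.7] op 0.523 t 15.05 q [-0.21  0.57 -0.2   1.57  0.12  1.01 -1.76]
world d cm [  6.13 -43.6   -0.7 ] shift now-axes cm [-4.94 43.75  0.64] turn rz -1.2106 shift after turn [-42.68  10.8    0.7 ]
blue 1316 hookx mean/5/95 [-0.0167 -0.0208 -0.0123] y [-0.0319  0.0273] ztop 0.235 yaw 1.6
yellow 1314 hookx mean/5/95 [-0.0268 -0.0314 -0.0221] y [-0.0306  0.0283] ztop 0.235 yaw 1.9
red few 0
blue 108 hookx mean/5/95 [-0.0178 -0.0214 -0.014 ] y [-0.0254  0.0322] ztop 0.2365 yaw 2.2
yellow 198 hookx mean/5/95 [-0.0292 -0.0331 -0.0238] y [-0.0263  0.0317] ztop 0.2364 yaw 4.3
red few 0
```

Blue is now at -0.017 and yellow at -0.027, both straight. Next, the red one.

>>> carry_out(motion=[-0.6,3,0,0,0,0,-0.6,5.5,0,0,0,0,-0.6,6,0,0,0,0,-0.6,6,0,0,0,0,-0.6,6,0,0,0,0,-0.6,6,0,0,0,0,-0.6,6,0,0,0,0,-0.7,5,0,0,0,0])

```text
clock: 16.15
tool_pos: [0.6361, -0.2922, 0.3728]
eef_rot: [0.992, 0.125, -0.001, -0.0]
contact_force: [0.7, -0.1, 0.2]
opening: 0.516
```

>>> carry_out(motion=[0,0,0,0,0,-0.173,0,0,0,0,0,-0.173,0,0,0,0,0,-0.173,0,0,0,0,0,-0.173,0,0,0,0,0,-0.173,0,0,0,0,0,-0.173,0,0,0,0,0,-0.173,0,0,0,0,0,0])

```text
clock: 17.15
tool_pos: [0.6362, -0.2896, 0.3731]
eef_rot: [0.745, 0.667, -0.0, -0.001]
contact_force: [-0.5, 0.0, -0.2]
opening: 0.521
```

```bash
python3 - <<'E'
from h import *
deltas([.637,-.2910,.185],-6.2)
st=monitor.get_state();s=snapshot('wrist');P=cloud(s,st);q=P.reshape(-1,3);hsv=cv2.cvtColor(s['frame'],cv2.COLOR_RGB2HSV).reshape(-1,3);x,y,z=q.T
b=q[(abs(x-.636)<.03)&(abs(y+.29)<.06)&(z>.139)&(z<.16)]
print(len(b),b.mean(0) if len(b) else '',cv2.minAreaRect(b[:,:2].astype(np.float32)*1000) if len(b)>5 else '')
E
```

```text
now [ 0.6362 -0.2896  0.3731] yawy -6.27 tilt z [-0.0025  0.0017 -1.    ] F [-0.5  0.  -0.2] op 0.521 t 17.15 q [ 0.59  0.77 -0.5   1.2   0.36  1.26 -0.01]
world d cm [  0.08  -0.14 -18.81] shift now-axes cm [-0.16  0.14 18.81] turn rz -0.0013 shift after turn [-0.13  0.09 18.81]
656 [ 0.63889183 -0.29055293  0.14608973] ((638.690185546875, -291.62060546875), (62.04207992553711, 9.846151351928711), 83.89877319335938)
```

>>> carry_out(motion=[-0.15,0.1,3,0,0,0,0,0,5,0,0,0,0,0,5,0,0,0,0,0,3.8,0,0,0,0,0,1.5,0,0,0,0,0,0.5,0,0,0,0,0,0,0,0,0])

```text
clock: 18.08
tool_pos: [0.6382, -0.2914, 0.1884]
eef_rot: [0.744, 0.668, 0.001, 0.001]
contact_force: [-0.2, -0.1, 0.5]
opening: 0.523
```

>>> carry_out(motion=[0,0,0,0,0,0,0,0,0,0,0,0,0,0,0,0,0,0,0,0,0,0,0,0,0,0,0,0,0,0,0,0,0,0,0,0], hand=0)

```text
clock: 18.82
tool_pos: [0.6375, -0.2913, 0.1875]
eef_rot: [0.744, 0.668, -0.0, 0.0]
contact_force: [0.0, 0.5, 2.5]
opening: 0.11
```

>>> carry_out(motion=[0,0,-1,0,0,0,0,0,-2,0,0,0,0,0,-3,0,0,0,0,0,-4,0,0,0,0,0,-4,0,0,0,0,0,-4,0,0,0,0,0,0,0,0,0])

```text
clock: 19.7
tool_pos: [0.6391, -0.2912, 0.3729]
eef_rot: [0.744, 0.668, 0.002, 0.004]
contact_force: [0.8, 0.1, -0.7]
opening: 0.109
```

```bash
python3 - <<'E'
from h import *
deltas([*(ROOT-.215*U),.2925],14.4)
st=monitor.get_state();s=snapshot('wrist');P=cloud(s,st)
M=R.from_quat(st['eef_rot']).as_matrix();L=(P-st['tool_pos'])@M
for m in finder.masks_of(s,'small')[:1]:
    p=L[m['pixels']];p=p[~np.isnan(p[:,0])];print(m['p'],m['extent'],len(p),np.percentile(p,[2,50,98],axis=0).round(4))
    b=p[p[:,2]<.042];print('bar top',len(b),np.percentile(b,[2,50,98],axis=0).round(4))
E
```

```text
now [ 0.6391 -0.2912  0.3729] yawy -6.21 tilt z [ 0.0089 -0.0024 -1.    ] F [ 0.8  0.1 -0.7] op 0.109 t 19.7 q [ 0.59  0.77 -0.5   1.2   0.36  1.25 -0.01]
world d cm [-18.48  40.42  -8.04] shift now-axes cm [ 38.2  -22.81   7.77] turn rz -0.3596 shift after turn [43.75 -7.85  8.04]
0.83 [267.9, 126.0, 295.2, 344.4] 3943 [[-0.0319 -0.0032  0.0402]
 [ 0.0227  0.0016  0.042 ]
 [ 0.0576  0.0066  0.3646]]
bar top 1993 [[-0.0295 -0.0029  0.04  ]
 [ 0.0106  0.0016  0.0413]
 [ 0.0297  0.0064  0.042 ]]
```

>>> carry_out(motion=[0,0,0,0,0,-0.09,0,0,0,0,0,-0.09,0,0,0,0,0,-0.09,0,0,0,0,0,-0.09,2,-0.4,0,0,0,0,4,-0.7,0,0,0,0,5,-0.9,0,0,0,0,5,-0.9,0,0,0,0])

```text
clock: 20.8
tool_pos: [0.5678, -0.1423, 0.3659]
eef_rot: [0.613, 0.79, -0.001, -0.001]
contact_force: [0.2, 0.3, -0.4]
opening: 0.111
```

>>> carry_out(motion=[5.5,-1,0,0,0,0,5.5,-1,0,0,0,0,5.5,-1,0,0,0,0,5,-0.9,0,0,0,0,4,-0.7,0,0,0,0,2.3,-0.4,0,0,0,0,0,0,3,0,0,0,0,0,3,0,0,0])

```text
clock: 21.8
tool_pos: [0.4509, 0.1131, 0.3059]
eef_rot: [0.612, 0.791, -0.001, -0.0]
contact_force: [0.4, -0.3, -1.4]
opening: 0.109
```

```bash
python3 - <<'E'
from h import *
deltas([*(ROOT-.215*U),.2955],14.4)
E
```

```text
now [0.4509 0.1131 0.3059] yawy 14.49 tilt z [-1.3e-03 -7.0e-04 -1.0e+00] F [ 0.4 -0.3 -1.4] op 0.109 t 21.8 q [ 0.05  0.53 -0.6   2.01  0.44  0.73 -0.57]
world d cm [ 0.33 -0.01 -1.04] shift now-axes cm [-0.09  0.32  1.04] turn rz 0.0016 shift after turn [-0.09  0.32  1.04]
```

>>> carry_out(motion=[-0.1,0,1,0,0,0,0,1.8,0,0,0,0,0,2,0,0,0,0,0,2,0,0,0,0,0,2,0,0,0,0,0,2,0,0,0,0,0,2,0,0,0,0,0,0,0,0,0,0])

```text
clock: 22.8
tool_pos: [0.567, 0.1417, 0.2971]
eef_rot: [0.613, 0.79, 0.0, -0.0]
contact_force: [-0.2, -0.4, -0.5]
opening: 0.114
```

>>> carry_out(motion=[0,0,1,0,0,0,0,0,0.7,0,0,0,0,0,0,0,0,0])

```text
clock: 23.18
tool_pos: [0.5653, 0.1412, 0.2793]
eef_rot: [0.613, 0.79, -0.001, -0.001]
contact_force: [0.3, -0.4, 0.0]
opening: 0.11
```

```bash
python3 - <<'E'
from h import *
deltas([*(ROOT-.10*U),.2053+.0695],14.4)
s=snapshot('side');cv2.imwrite('pics/s5.png',cv2.resize(s['frame'][130:300,150:350,::-1],(700,595)))
E
```

```text
now [0.5653 0.1412 0.2793] yawy 14.46 tilt z [-0.0021 -0.0011 -1.    ] F [ 0.3 -0.4  0. ] op 0.11 t 23.175 q [-0.    0.71 -0.56  1.71  0.47  0.87 -0.52]
world d cm [ 0.03  0.04 -0.45] shift now-axes cm [0.03 0.04 0.45] turn rz 0.001 shift after turn [0.03 0.04 0.45]
```

View pics/s5.png

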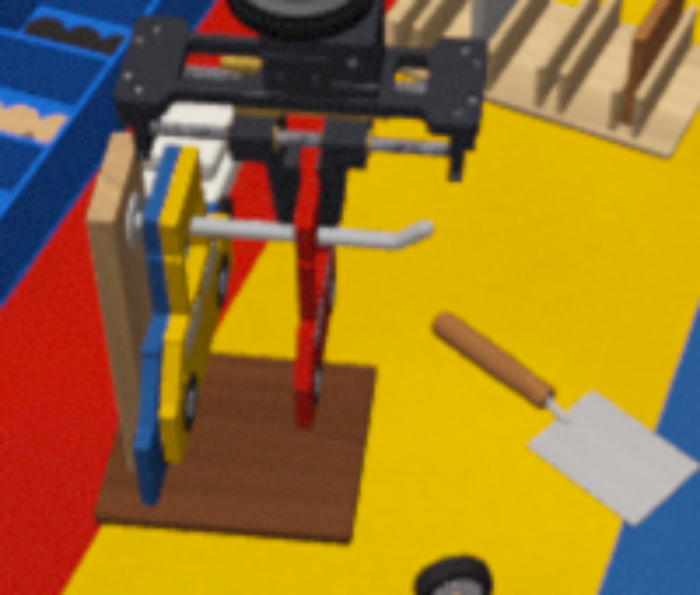

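Red's loop is on the rod at (308,232), with blue and yellow together near the backboard at (170,220). Now lower, release, lift, and turn for the final push.

>>> carry_out(motion=[0,0,0.2,0,0,0,0,0,0.15,0,0,0,0,0,0.05,0,0,0,0,0,0,0,0,0])

```text
clock: 23.72
tool_pos: [0.5663, 0.1416, 0.2762]
eef_rot: [0.613, 0.79, -0.0, 0.0]
contact_force: [-0.1, -0.1, 0.2]
opening: 0.111
```

>>> carry_out(motion=[0,0,0,0,0,0,0,0,0,0,0,0,0,0,0,0,0,0,0,0,0,0,0,0,0,0,0,0,0,0,0,0,0,0,0,0], hand=2.6)

```text
clock: 24.48
tool_pos: [0.5663, 0.1416, 0.2762]
eef_rot: [0.613, 0.79, -0.0, 0.0]
contact_force: [0.3, 0.8, -0.6]
opening: 0.296
```

>>> carry_out(motion=[0,0,-1,0,0,0,0,0,-2,0,0,0,0,0,-3,0,0,0,0,0,-3,0,0,0,0,0,0,0,0,0])

```text
clock: 25.1
tool_pos: [0.5672, 0.1425, 0.3691]
eef_rot: [0.613, 0.79, 0.003, 0.001]
contact_force: [0.1, 0.6, 0.3]
opening: 0.297
```

```bash
python3 - <<'E'
from h import *
deltas([*(ROOT-.10*U),.35],104.4)
st=monitor.get_state();bars(snapshot('wrist'),st);bars(snapshot('side'))
E
```

```text
now [0.5672 0.1425 0.3691] yawy 14.43 tilt z [ 0.0054  0.0021 -1.    ] F [0.1 0.6 0.3] op 0.297 t 25.1 q [ 0.03  0.61 -0.62  1.6   0.39  1.05 -0.44]
world d cm [-0.16 -0.09 -1.91] shift now-axes cm [-0.05 -0.19  1.91] turn rz -1.5702 shift after turn [ 0.18 -0.05  1.91]
blue 1024 hookx mean/5/95 [-0.0171 -0.0211 -0.0129] y [-0.0269  0.0288] ztop 0.2347 yaw 1.5
yellow 1724 hookx mean/5/95 [-0.0289 -0.0325 -0.0229] y [-0.0274  0.0295] ztop 0.2348 yaw 3.9
red few 3
blue 107 hookx mean/5/95 [-0.0177 -0.0211 -0.0138] y [-0.0254  0.031 ] ztop 0.2373 yaw 2.1
yellow 201 hookx mean/5/95 [-0.0311 -0.0333 -0.0239] y [-0.0265  0.0323] ztop 0.2365 yaw 3.5
red few 7
```

>>> carry_out(motion=[0,0,0,0,0,0.175,0,0,0,0,0,0.175,0,0,0,0,0,0.175,0,0,0,0,0,0.175,0,0,0,0,0,0.175,0,0,0,0,0,0.175,0,0,0,0,0,0.175,0,0,0,0,0,0.175], hand=4.6)

```text
clock: 26.2
tool_pos: [0.5656, 0.1413, 0.3647]
eef_rot: [0.978, 0.207, -0.001, 0.0]
contact_force: [-0.1, 0.5, -0.8]
opening: 0.522
```

>>> carry_out(motion=[0,0,0,0,0,0.17,-3.4,0,0,0,0,0,0,0,0,0,0,0])

```text
clock: 26.58
tool_pos: [0.5309, 0.1323, 0.365]
eef_rot: [0.992, 0.126, -0.002, 0.001]
contact_force: [1.0, -0.4, -0.3]
opening: 0.525
```

```bash
python3 - <<'E'
from h import *
deltas([*(ROOT-.132*U),.254],104.4)
E
```

```text
now [0.5309 0.1323 0.365 ] yawy -75.49 tilt z [-0.0045 -0.0022 -1.    ] F [ 1.  -0.4 -0.3] op 0.525 t 26.575 q [-0.22  0.51 -0.18  1.72  0.11  0.93 -1.76]
world d cm [  0.38   0.14 -11.1 ] shift now-axes cm [ 0.45 -0.05 11.1 ] turn rz 0.002 shift after turn [ 0.4  -0.04 11.1 ]
```

```bash
sed -i "s/('red',172,181)/('red',172,181),('red0',0,10)/" h.py; python3 - <<'E'
from h import *
st=monitor.get_state();bars(snapshot('wrist'),st);bars(snapshot('side'))
E
```

```text
blue 1779 hookx mean/5/95 [-0.017  -0.0214 -0.0126] y [-0.0316  0.0269] ztop 0.2348 yaw 1.7
yellow 2228 hookx mean/5/95 [-0.0281 -0.0327 -0.0227] y [-0.0307  0.0279] ztop 0.2351 yaw 1.9
red few 12
red0 1611 hookx mean/5/95 [-0.0964 -0.1021 -0.0929] y [-0.0295  0.0293] ztop 0.2353 yaw -0.9
blue 108 hookx mean/5/95 [-0.0177 -0.021  -0.0139] y [-0.0259  0.0313] ztop 0.2364 yaw 1.7
yellow 201 hookx mean/5/95 [-0.0317 -0.0333 -0.0235] y [-0.0273  0.0312] ztop 0.2368 yaw 4.2
red few 3
red0 165 hookx mean/5/95 [-0.0958 -0.1036 -0.0943] y [-0.0278  0.0321] ztop 0.2369 yaw -0.9
```

Red hangs at about -0.097. Final push.

>>> carry_out(motion=[0,0,4.1,0,0,0,0,0,4,0,0,0,0,0,3,0,0,0,1,0,0,0,0,0,1,0,0,0,0,0,1,0,0,0,0,0,1,0,0,0,0,0,1,0,0,0,0,0])

```text
clock: 27.68
tool_pos: [0.5826, 0.1458, 0.2558]
eef_rot: [0.992, 0.126, 0.0, 0.0]
contact_force: [-1.8, -1.5, 0.1]
opening: 0.523
```

>>> carry_out(motion=[1,0,0,0,0,0,1,0,0,0,0,0,1,0,0,0,0,0,0.5,0,0,0,0,0,0.4,0,0,0,0,0,0.2,0,0,0,0,0,0,0,0,0,0,0])

```text
clock: 28.55
tool_pos: [0.6215, 0.1558, 0.2551]
eef_rot: [0.992, 0.126, 0.0, 0.0]
contact_force: [-1.0, -1.0, -0.1]
opening: 0.52
```

>>> carry_out(motion=[0.2,0,0,0,0,0,0.2,0,0,0,0,0,0,0,0,0,0,0])

```text
clock: 28.92
tool_pos: [0.6245, 0.1566, 0.255]
eef_rot: [0.992, 0.126, -0.001, 0.0]
contact_force: [-5.2, -1.6, 2.0]
opening: 0.523
```

```bash
python3 - <<'E'
from h import *
deltas([*(ROOT-.039*U),.254],104.4)
st=monitor.get_state();bars(snapshot('side'))
E
```

```text
now [0.6245 0.1566 0.255 ] yawy -75.5 tilt z [-0.0022 -0.001  -1.    ] F [-5.2 -1.6  2. ] op 0.523 t 28.925 q [-0.23  0.77 -0.15  1.55  0.15  0.84 -1.76]
world d cm [ 0.02  0.02 -0.1 ] shift now-axes cm [ 0.03 -0.02  0.1 ] turn rz 0.0017 shift after turn [ 0.02 -0.02  0.1 ]
blue few 0
yellow few 0
red few 0
red0 few 10
```

Contact at the expected depth, with 5 N. I'll press slightly more, then back off straight and lift.

>>> carry_out(motion=[0.15,0,0,0,0,0,0.15,0,0,0,0,0,0,0,0,0,0,0])

```text
clock: 29.35
tool_pos: [0.6251, 0.1566, 0.2549]
eef_rot: [0.992, 0.126, -0.004, 0.001]
contact_force: [-10.2, -3.8, 6.7]
opening: 0.522
```

>>> carry_out(motion=[-0.3,0,0,0,0,0,-1,0,0,0,0,0,-2,0,0,0,0,0,-2,0,0,0,0,0,0,0,-5,0,0,0,0,0,-5,0,0,0,0,0,-2,0,0,0,0,0,0,0,0,0])

```text
clock: 30.35
tool_pos: [0.5779, 0.1452, 0.3772]
eef_rot: [0.992, 0.126, 0.003, -0.001]
contact_force: [-1.0, -0.2, -0.2]
opening: 0.525
```

```bash
python3 - <<'E'
from h import *
deltas([*(ROOT-.039*U),.254],104.4)
st=monitor.get_state();bars(snapshot('wrist'),st);s=snapshot('side');bars(s)
cv2.imwrite('pics/s6.png',cv2.resize(s['frame'][130:300,150:350,::-1],(700,595)))
E
```

```text
now [0.5779 0.1452 0.3772] yawy -75.5 tilt z [ 0.0056  0.0022 -1.    ] F [-1.  -0.2 -0.2] op 0.525 t 30.35 q [-0.22  0.57 -0.18  1.56  0.11  1.01 -1.75]
world d cm [  4.68   1.16 -12.32] shift now-axes cm [ 4.75  0.06 12.35] turn rz 0.0017 shift after turn [ 4.82  0.04 12.32]
blue 1355 hookx mean/5/95 [-0.0031 -0.0076  0.0012] y [-0.032   0.0275] ztop 0.2349 yaw 1.0
yellow 1401 hookx mean/5/95 [-0.0132 -0.0174 -0.0089] y [-0.0311  0.0281] ztop 0.2352 yaw 1.1
red few 3
red0 1358 hookx mean/5/95 [-0.0221 -0.0279 -0.0187] y [-0.0302  0.0296] ztop 0.2355 yaw 1.5
blue 114 hookx mean/5/95 [-0.0038 -0.0078 -0.0003] y [-0.028   0.0309] ztop 0.2364 yaw 1.1
yellow 150 hookx mean/5/95 [-0.0144 -0.019  -0.0099] y [-0.0266  0.0321] ztop 0.2366 yaw 1.7
red 15 hookx mean/5/95 [-0.0283 -0.0299 -0.0248] y [-0.0197  0.0323] ztop 0.2268 yaw 1.8
red0 178 hookx mean/5/95 [-0.0245 -0.0297 -0.0205] y [-0.027   0.0336] ztop 0.2372 yaw 2.8
```

View pics/s6.png

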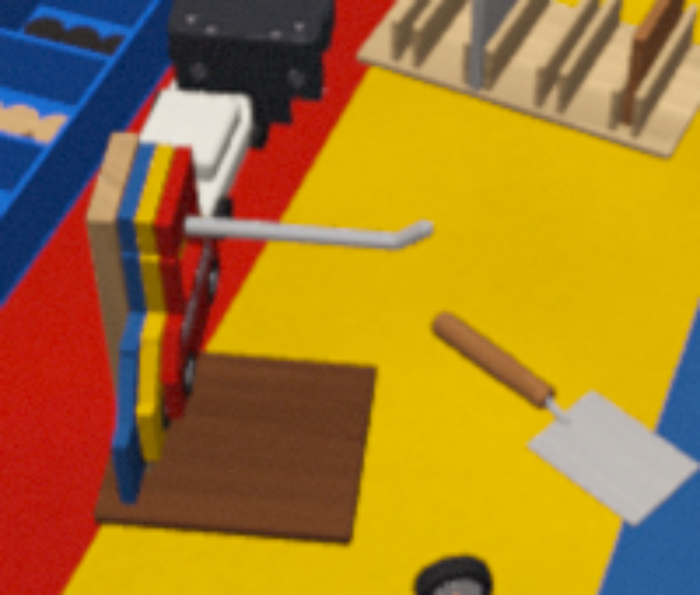

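All three boards lie snug against the backboard, with their tops at (135–180,150). The spacing is about 10 mm, and the blue reading puts my root estimate 1–2 mm off. I'm handing in.

```bash
python3 -c "
from plant import workorder
print(workorder.finish_job())"
```

```text
the job is handed in; nothing more can be done
None
```

I hung the yellow medium template and then the red small one in front of the blue large one. I pushed all three back to the backboard and let go at about 30 s on the robot's clock, then handed the job in.

- **Final positions:** the last wrist and side pictures put the boards at these distances out from the backboard:

| Board | Measured (mm) | Allowed (mm) |
|---|---|---|
| Blue large | 3–4 | under 12 |
| Yellow medium | 13–14 | 10–24 |
| Red small | 22–25 | 19–36 |

- **Alignment:** the boards are centred within about 3 mm, turned less than 3° from square, and at normal hanging height. The fingers are clear of them.
- **Disagreement:** if blue touches the backboard it should read 5 mm, so my estimate of the backboard's position is 1–2 mm off. That is within the calibration.
- **Other objects:** the steel plate, offcut, scraper and the visible wheel of the axle looked undisturbed in the last side picture. I did not re-measure the other objects.
- **Forces:** the highest I read was about 13 N, during the final push.

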